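# Move the pressed drinkware row to the packing rack in order

### The arm

A 6-joint arm with a two-finger parallel gripper is mounted at the origin on the work surface. World frame = base frame: x ahead of the robot, y to its left, z up, the work surface at z = 0. Lengths are in m, angles in rad, forces in N, time in s.
With the tool pointing down it reaches from about 0.35 to 0.725 m from the base axis. Payload 4.3 kg.
Tool frame: the origin (TCP) lies on the centre line of the jaws, within the pads' length; the fingertips stand env.nose_length ahead of it and the grasp point (between the pads) lies 2 mm behind it (env.nose_length is the distance from the TCP to the fingertips, in m); z points along the fingers, y is the line along which they close (so a half turn about z gives the same grasp; the last joint's range is limited). The gripper opens to 85 mm and grips with 20 to 120 N. Pads are 22 mm wide; open, the fingers measure 114 mm over their backs; the gripper's body (76 mm by 85 mm) begins 54 mm behind the grasp point. The pads swing forward as they close: fully open they stand 13 mm farther back than shut.
Start: joints at [-1.284, 0.377, 0.081, 1.274, 0, 1.46], TCP at [0.222, -0.53, 0.248] pointing down, gripper open.
Joint ranges: [-2.72, 2.72], [-0.84, 1.66], [-1.02, 1.22], [-1.77, 2.12], [-1.37, 1.28], [-3.14, 3.14]. Speed limits (rad/s): [2.57, 2.57, 3.14, 3.14, 3.14, 3.14].

### API

Orientations are given as a 3x3 rotation matrix whose columns are the frame's x, y, z axes.
In Python, from station import env gives the robot as it stands.
- The arm moves only by the tool arm_command, never from a script. Its argument "commands" is text: rows parted by semicolons, each of 6 numbers parted by spaces: the shift along the tool's x, y, z in cm, then the turn, a rotation vector about the tool's x, y, z in rad. In form: dx dy dz wx wy wz; .... A call has 1 to 12 rows; each row is the pose to reach, as a shift and turn from the pose commanded when the call began, along the tool's axes at that moment; what a row does not reach only later rows make up. A row lasts 1/12 s, in which the tool goes at most 41.7 mm and 7.16 degrees, less where a joint would pass 70% of its speed; a pose out of reach is approached as far as the arm can. A call with a gripper value outside its range is refused whole. "hand" is the finger opening in cm, from 0 to 8.54, set as the call begins (left out, the last holds). The fingers move at their own pace and stop on an object; "force" is the grip in N (left out, the last holds). Time passes only in rows, so rows that repeat a pose let the fingers close. It gives the time, the measured TCP pose, the force, the opening and the grip force at its end, in the units of the state.
- env.get_obs(): the state, without advancing time (a new reading comes with each control period).
- env.grab_frame(name): name is "scene" or "top" or "wrist"; returns (picture, depth): 400x640x3 uint8, red, green, blue; 400x640 float32, m along the optical axis (not along the pixel's ray), 0 where there is no reading.
- env.camera_info(name): a dict with "fx", "fy", "cx", "cy" (pixels), "rvec" (rotation vector, rad) and "tvec" (3), from world to camera coordinates, as OpenCV has them. Camera axes: x right, y down, z forward; pixel columns grow to the right and rows downward; lengths in m; the calibration is good to about 2 mm. A picture is of the moment at which its call begins: read the wrist's pose just before it. camera_info takes no time and is no camera call; for the wrist camera it gives the pose at the moment of the call.
- env.finish_job(): hands the job in; it is judged then, once.
The state is a dict: "clock": time; "qpos": joint angles; "joint_velocities": joint speeds; "effort": joint torques, N m; "ee_pos": TCP position; "tool_rot": TCP orientation; "force": force on the tool from outside, world axes, zero at the start; "wrist_torque": the same for the moment, N m; "opening": opening from 0.0 (shut) to 1.0 (fully open); "grip_force": force on a finger pad.
Only numpy, scipy, OpenCV 4.12 (cv2) and the standard library are available. Lean on these libraries where they do the work, as an engineer would, in place of code of your own. Each camera call takes 0.05 s, during which the arm holds its last target. There are 200 camera calls.

### The job

The four pieces on the wire cooling rack have cooled. Move them to the plywood packing rack in the same left-to-right order, so that the row still matches the job list: the leftmost piece into the leftmost bay and so on. Stand each one upright in the middle of its bay, on the black disc, never tip one over, and let go of them all.

Things in the scene. Friction and masses are not known exactly. Their poses are not given: they have to be found in the camera images.
- bottle: White metal drinking bottle with sloping shoulders and a black screw cap: straight body 64 mm across up to 106 mm, cap 38 mm across, 152 mm high in all. Loose, about 0.16 kg. Origin: centre of its underside; z up its axis.
- tumbler: Slim brushed-steel tumbler with a flat clear lid: 56 mm across at the foot, 62 mm from 30 mm up, 129 mm high. Loose, about 0.22 kg. Origin: centre of its underside; z up its axis.
- jar: Squat white ceramic jar with a cork lid: body 66 mm across and straight up to 62 mm, cork 58 mm across on top, 80 mm high in all. Loose, about 0.28 kg. Origin: centre of its underside; z up its axis.
- shot: Small white ceramic shot cup, open at the top, no handle: 42 mm across at the foot, 46 mm at the rim, 62 mm high. Loose, about 0.11 kg. Origin: centre of its underside; z up its axis.
- coaster_bottle: Square cork coaster, 88 x 88 x 6 mm, fixed on the cooling rack, like the other three; the white bottle stands on it at the start, within 10 mm of its middle, and it stays behind. Origin: centre of its underside, 28 mm above the table (its top, where the piece stands, is at 34 mm). Its place in the row differs from start to start.
- coaster_tumbler: Square cork coaster, 88 x 88 x 6 mm, fixed on the cooling rack, like the other three; the steel tumbler stands on it at the start, within 10 mm of its middle, and it stays behind. Origin: centre of its underside, 28 mm above the table (its top, where the piece stands, is at 34 mm). Its place in the row differs from start to start.
- coaster_jar: Square cork coaster, 88 x 88 x 6 mm, fixed on the cooling rack, like the other three; the jar stands on it at the start, within 10 mm of its middle, and it stays behind. Origin: centre of its underside, 28 mm above the table (its top, where the piece stands, is at 34 mm). Its place in the row differs from start to start.
- coaster_shot: Square cork coaster, 88 x 88 x 6 mm, fixed on the cooling rack, like the other three; the shot cup stands on it at the start, within 10 mm of its middle, and it stays behind. Origin: centre of its underside, 28 mm above the table (its top, where the piece stands, is at 34 mm). Its place in the row differs from start to start.
- cooling_rack: Steel wire cooling rack, 104 (x) by 396 mm (y), fixed; wires 28 mm above the table. Origin: centre of its underside, on the table; y runs along the row to the robot's left, x away from the robot (turned under 8 degrees). Four coasters in a row at y = +142.5, +47.5, -47.5, -142.5 mm. It may be the nearer or the farther of the two racks, which stand about 0.2 m apart.
- packing_rack: Plywood rack, 112 (x) by 398 mm (y), fixed, empty. Origin and axes as the cooling rack's. Four bays centred at y = +142.5, +47.5, -47.5, -142.5 mm, 89 mm wide between 6 mm dividers (tops 67 mm, the two end ones 87 mm above the table). Bay floor 12 mm above the table, a black rubber disc 60 mm across marks its middle. Lips 22 mm above the table at x = -50 and +50 mm.
Things that resemble listed ones, but are neither listed nor needed, are in the scene too. Leave any blue or red look-alike of the tumbler alone.

How it is judged:
By the outcome, as a careful person would: the job done as asked, in the order asked, and still so for the second after the job is handed in, with the robot touching nothing.
It also fails if it takes over 99 s, if anything falls off the work surface, if the arm or the gripper's body presses on something with over 40 N, if the wrist force passes 120 N, or if a joint passes its speed limit or range.

## Working session

There is one attempt and no reset: what is moved stays moved. The work goes in short steps, Python scripts to look and compute and a tool call to move; the robot and the scene stay as the last step left them, time stands still between calls to the robot, and variables do not carry over. Pictures are saved under pics/ and viewed, at most 14 in all, crops included, and the job is handed in when it is done.

Besides the shell and the picture viewer there is one more tool, called after "Call:" by a JSON object that holds its "fn" and its "kwargs". arm_command: Moves the arm, as the interface text tells. Its arguments: {"type":"object","properties":{"commands":{"type":"string"},"hand":{"type":"number"},"force":{"type":"number"}},"required":["commands"]}

```bash
mkdir -p pics; ls
python3 - <<'E'
from station import env
import cv2,numpy as np
o=env.get_obs();print({k:np.round(v,3) for k,v in o.items()},env.nose_length)
for n in("scene","top"):
    p,d=env.grab_frame(n);cv2.imwrite(f"pics/{n}0.png",p[...,::-1]);np.savez(f"{n}0.npz",p=p,d=d)
    c=env.camera_info(n);print({k:np.round(v,3) for k,v in c.items()}, (d>0).mean())
E
```

```text
pics
{'clock': np.float64(0.0), 'qpos': array([-1.284,  0.378,  0.08 ,  1.274, -0.   ,  1.46 ]), 'joint_velocities': array([ 0.   , -0.   , -0.001,  0.   , -0.001, -0.   ]), 'effort': array([-1.0000e-03, -4.6360e+01,  2.6988e+01,  2.1000e-02, -0.0000e+00,
        0.0000e+00]), 'ee_pos': array([ 0.222, -0.53 ,  0.247]), 'tool_rot': array([[ 0.922,  0.386, -0.001],
       [ 0.386, -0.922,  0.002],
       [ 0.   , -0.002, -1.   ]]), 'force': array([-0.068, -0.261, -0.461]), 'wrist_torque': array([ 0.   ,  0.049, -0.032]), 'grip_force': np.float64(0.0), 'opening': np.float64(1.002)} 0.017
{'fx': np.float64(460.102), 'fy': np.float64(460.102), 'cx': np.float64(320.379), 'cy': np.float64(197.995), 'rvec': array([ 1.954,  0.994, -0.547]), 'tvec': array([-0.21 , -0.177,  1.511])} 0.9832265625
{'fx': np.float64(360.905), 'fy': np.float64(360.905), 'cx': np.float64(315.992), 'cy': np.float64(195.833), 'rvec': array([ 2.133, -2.182,  0.09 ]), 'tvec': array([-0.071,  0.482,  0.706])} 0.9958671875
```

View pics/scene0.png

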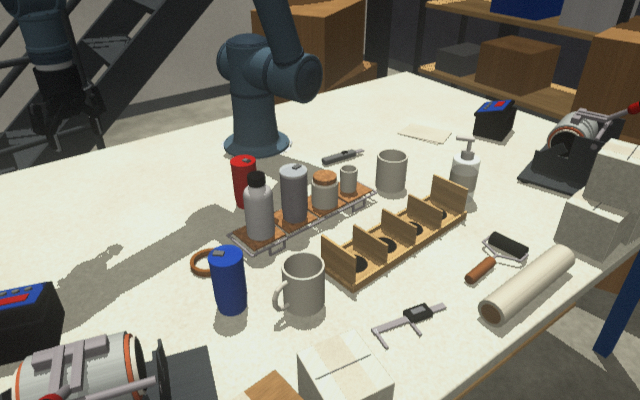

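View pics/top0.png

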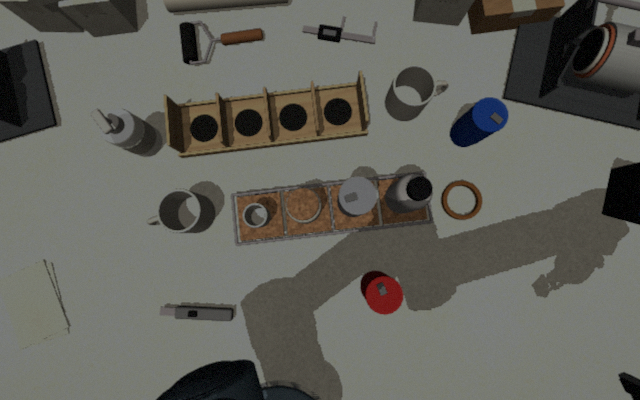

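The scene view shows the cooling rack nearer the robot, with four pieces on it, and the empty packing rack beyond. In the top view (up = +x, left = +y) the pieces sit, left to right, at: shot (256,215), jar (304,203), tumbler (357,195), bottle (415,188). The black discs are at about (204,128), (249,122), (293,117) and (338,111). The red and blue look-alikes at (383,292) and (480,120) stay put.

```bash
cat > h.py <<'E'
import numpy as np,cv2
from station import env
def cam(n):
    c=env.camera_info(n);R=cv2.Rodrigues(np.array(c['rvec'],float))[0];return c,R,np.array(c['tvec']).ravel()
def cloud(d,n,c=None):
    c,R,t=c or cam(n);v,u=np.mgrid[:400,:640]
    P=np.stack([(u-c['cx'])/c['fx']*d,(v-c['cy'])/c['fy']*d,d],-1)
    W=(P-t)@R;W[d<=0]=np.nan;return W
def ray(uv,z,n,c=None):
    c,R,t=c or cam(n);r=np.array([(uv[0]-c['cx'])/c['fx'],(uv[1]-c['cy'])/c['fy'],1])@R;o=-t@R
    return o+r*(z-o[2])/r[2]
def proj(p,n):
    c,R,t=cam(n);q=R@np.array(p)+t;return q[:2]/q[2]*c['fx']+[c['cx'],c['cy']]
def circ(xy):
    A=np.c_[2*xy,np.ones(len(xy))];s=np.linalg.lstsq(A,(xy**2).sum(1),rcond=None)[0]
    return s[:2],np.sqrt(s[2]+s[:2]@s[:2])
E
python3 - <<'E'
from h import *
T=np.load('top0.npz');S=np.load('scene0.npz');WT=cloud(T['d'],'top');WS=cloud(S['d'],'scene')
print('campos',[np.round(-cam(n)[2]@cam(n)[1],3) for n in('top','scene')])
# discs: black mask in each view, ray on measured floor height
disc={}
for n,F,W in(('top',T,WT),('scene',S,WS)):
    m=(F['p'].max(-1)<45).astype(np.uint8)
    k,l,st,ce=cv2.connectedComponentsWithStats(m)
    for i in range(1,k):
        w=W[l==i];md=np.nanmedian(w,0)
        if st[i,4]>40 and .45<md[0]<.8 and abs(md[1])<.35 and md[2]<.05:print(n,st[i,4],'z',md[2].round(4),ce[i].round(1),ray(ce[i],.013,n).round(4))
for name,px in dict(shot=(256,215),jar=(304,203),tumbler=(357,195),bottle=(418,188)).items():
    w0=WT[px[1]-8:px[1]+8,px[0]-8:px[0]+8].reshape(-1,3);top=np.nanpercentile(w0[:,2],90)
    if name=='shot':
        w=WT[190:240,235:278].reshape(-1,3);top=np.nanpercentile(w[:,2],98.5)
    c=np.nanmedian(w0[:,:2],0)
    for n,W in(('top',WT),('scene',WS)):
        f=W.reshape(-1,3);near=np.linalg.norm(f[:,:2]-c,axis=1)<.05
        tp=f[near&(abs(f[:,2]-top)<.005)]
        bd=f[near&(f[:,2]>.045)&(f[:,2]<min(top-.012,.09))]
        print(name,n,'top',top.round(4),len(tp),'centre',((tp.min(0)+tp.max(0))/2)[:2].round(4) if len(tp) else '',np.ptp(tp,axis=0)[:2].round(3) if len(tp) else '','body',len(bd),*(np.round(x,4) for x in circ(bd[:,:2])) if len(bd)>20 else '')
# coaster colour centroid heights
for n,F,W in(('top',T,WT),('scene',S,WS)):
    h=cv2.cvtColor(F['p'],cv2.COLOR_RGB2HSV);m=(h[...,1]>110)&(h[...,0]<15)&(W[...,0]>.25)&(W[...,0]<.6)&(abs(W[...,1])<.3)&(W[...,2]<.05)
    print('coaster z',n,m.sum(),np.nanmedian(W[m],0).round(4))
for n,W in(('top',WT),):
    m=(abs(W[...,2]-.067)<.006)&(W[...,0]>.5)&(W[...,0]<.75)&(abs(W[...,1])<.35); print('div',m.sum())
E
```

```text
campos [array([ 0.404, -0.097,  0.751]), array([ 1.231, -0.633,  0.666])]
top 115 z 0.0314 [270.1 116.6] [0.6521 0.0109 0.013 ]
top 638 z 0.0484 [175.4 125.3] [0.6389 0.2122 0.013 ]
top 274 z 0.0366 [223.7 121.7] [0.6438 0.1094 0.013 ]
top 568 z 0.0121 [337.3 111.4] [ 0.6591 -0.1311  0.013 ]
top 568 z 0.0121 [292.8 116.9] [ 0.65  -0.037  0.013]
top 566 z 0.012 [248.1 122.4] [0.6408 0.0575 0.013 ]
top 565 z 0.012 [203.5 127.8] [0.6319 0.1521 0.013 ]
shot top top 0.0965 168 centre [0.4407 0.0299] [0.044 0.045] body 164 [0.4407 0.028 ] 0.0194
shot scene top 0.0965 102 centre [0.441  0.0268] [0.048 0.046] body 241 [0.4404 0.0278] 0.0204
jar top top 0.115 813 centre [ 0.4581 -0.0592] [0.056 0.057] body 25 [ 0.4583 -0.0588] 0.0327
jar scene top 0.115 271 centre [ 0.4564 -0.0608] [0.061 0.059] body 412 [ 0.4573 -0.0613] 0.0314
tumbler top top 0.168 516 centre [ 0.4663 -0.1524] [0.061 0.062] body 25 [ 0.466  -0.1523] 0.0307
tumbler scene top 0.168 314 centre [ 0.4656 -0.1544] [0.063 0.062] body 397 [ 0.4646 -0.1542] 0.0294
bottle top top 0.1871 447 centre [ 0.4726 -0.2487] [0.037 0.036] body 135 [ 0.4729 -0.2491] 0.0317
bottle scene top 0.1871 163 centre [ 0.4723 -0.2515] [0.037 0.037] body 477 [ 0.4715 -0.2508] 0.0309
coaster z top 2897 [ 0.4345 -0.0876  0.0337]
coaster z scene 818 [ 0.4763 -0.1952  0.0358]
div 1013<stdin>:10: RuntimeWarning: All-NaN slice encountered
```

The wrist is free, so I'll first align the tool (tool y along the packing rack's x) above the bottle.

Call:
{"fn": "arm_command", "kwargs": {"commands": "33.9 -16.2 -3 0 0 -1.27;33.9 -16.2 -3 0 0 -1.27;33.9 -16.2 -3 0 0 -1.27;33.9 -16.2 -3 0 0 -1.27;33.9 -16.2 -3 0 0 -1.27;33.9 -16.2 -3 0 0 -1.27;33.9 -16.2 -3 0 0 -1.27;33.9 -16.2 -3 0 0 -1.27;33.9 -16.2 -3 0 0 -1.27;33.9 -16.2 -3 0 0 -1.27;33.9 -16.2 -3 0 0 -1.27;33.9 -16.2 -3 0 0 -1.27", "hand": 8.5, "force": 40}}

```text
clock: 1.1
ee_pos: [0.4721, -0.2496, 0.2778]
tool_rot: [[-0.095, 0.995, -0.001], [0.995, 0.095, -0.0], [0.0, -0.001, -1.0]]
force: [-0.2, 0.7, -0.5]
opening: 0.995
grip_force: 0.0
```

Run:
```python
from h import *
o=env.get_obs();R=o['tool_rot'];print(o['clock'],o['ee_pos'].round(4),R.round(3).tolist(),o['qpos'].round(2))
cc=cam('wrist');p,d=env.grab_frame('wrist');cv2.imwrite('pics/w1.png',p[...,::-1])
cp=-cc[2]@cc[1];print('cam in tool',((cp-o['ee_pos'])@R).round(3))
W=cloud(d,'wrist',cc)
f=W.reshape(-1,3);near=np.linalg.norm(f[:,:2]-[.4725,-.25],axis=1)<.045
for z in np.arange(.04,.2,.01):
    b=f[near&(abs(f[:,2]-z)<.004)]
    if len(b)>40:print(z.round(3),len(b),*(np.round(x,4) for x in circ(b[:,:2])))
tp=f[near&(f[:,2]>.181)&(f[:,2]<.195)];print(len(tp),((tp.min(0)+tp.max(0))/2).round(4),np.ptp(tp,axis=0).round(4))
S=cloud(np.load('scene0.npz')['d'],'scene').reshape(-1,3);s=S[np.linalg.norm(S[:,:2]-[.4725,-.25],axis=1)<.045]
for z in np.arange(.12,.19,.006):
    b=s[abs(s[:,2]-z)<.003]
    if len(b)>8:print('scene',z.round(3),len(b),*(np.round(x,4) for x in circ(b[:,:2])))
for t in [(.4407,.0285),(.4575,-.06),(.4658,-.153),(.4725,-.25),(.6319,.1521),(.6408,.0575),(.65,-.037),(.6591,-.1311)]:
    print(t,((np.r_[t,0]-o['ee_pos'])@R*100)[:2].round(2))
```

```text
1.1 [ 0.4721 -0.2496  0.2778] [[-0.095, 0.995, -0.001], [0.995, 0.095, -0.0], [0.0, -0.001, -1.0]] [-0.6   0.29  0.03  1.31 -0.    0.87]
cam in tool [ 0.068 -0.001 -0.126]
0.04 61 [ 0.4733 -0.2514] 0.0366
0.06 41 [ 0.472  -0.2503] 0.032
0.07 47 [ 0.472  -0.2502] 0.0319
0.08 46 [ 0.4719 -0.25  ] 0.0316
0.09 52 [ 0.4719 -0.2498] 0.0315
0.1 57 [ 0.4719 -0.25  ] 0.0315
0.11 61 [ 0.4719 -0.2501] 0.0316
0.12 75 [ 0.4719 -0.2502] 0.0317
0.13 78 [ 0.4719 -0.2502] 0.0317
0.14 336 [ 0.472  -0.2502] 0.0311
0.15 1181 [ 0.4719 -0.2499] 0.0266
0.16 427 [ 0.4719 -0.2511] 0.0203
0.17 104 [ 0.4719 -0.2504] 0.0188
0.18 119 [ 0.4719 -0.2504] 0.0187
0.19 1771 [ 0.472  -0.2499] 0.0127
2387 [ 0.4718 -0.25    0.1851] [0.0374 0.0372 0.008 ]
scene 0.12 71 [ 0.4716 -0.2511] 0.0306
scene 0.126 70 [ 0.4717 -0.2507] 0.0312
scene 0.132 73 [ 0.4711 -0.2506] 0.0312
scene 0.138 71 [ 0.4716 -0.2507] 0.0309
scene 0.144 98 [ 0.4722 -0.251 ] 0.0298
scene 0.15 106 [ 0.4718 -0.2511] 0.027
scene 0.156 113 [ 0.4718 -0.2511] 0.0224
scene 0.162 65 [ 0.4734 -0.2525] 0.0157
scene 0.168 29 [ 0.472  -0.2514] 0.0175
scene 0.174 48 [ 0.4716 -0.2511] 0.0179
scene 0.18 41 [ 0.4704 -0.2503] 0.0188
scene 0.186 149 [ 0.4733 -0.2519] 0.0143
(0.4407, 0.0285) [27.98 -0.46]
(0.4575, -0.06) [19.01  0.37]
(0.4658, -0.153) [9.68 0.32]
(0.4725, -0.25) [-0.04  0.07]
(0.6319, 0.1521) [38.47 19.75]
(0.6408, 0.0575) [28.97 19.74]
(0.65, -0.037) [19.48 19.76]
(0.6591, -0.1311) [10.02 19.77]
```

```bash
ls pics
```

```text
scene0.png
top0.png
w1.png
```

View pics/w1.png

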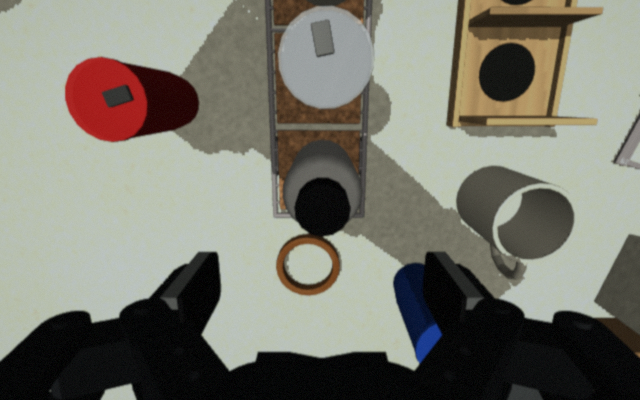

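The wrist picture shows the bottle cap at (322,207), midway between the jaws. The ring at (308,265) and the red and blue cups are clear of the fingers. The cap spans z of about 0.165–0.186 and the gripper body would clear the bottle by very little on a body grip, so I'll hold the bottle by its cap.

Call:
{"fn": "arm_command", "kwargs": {"commands": "0 0 4 0 0 0;0 0 7.5 0 0 0;0 0 9.5 0 0 0;0 0 9.5 0 0 0;0 0 9.5 0 0 0"}}

```text
clock: 1.57
ee_pos: [0.4705, -0.2504, 0.1825]
tool_rot: [[-0.092, 0.996, -0.003], [0.996, 0.092, 0.002], [0.002, -0.003, -1.0]]
force: [-0.3, -0.5, 0.4]
opening: 0.995
grip_force: 0.0
```

Call:
{"fn": "arm_command", "kwargs": {"commands": "0 0 0 0 0 0;0 0 0 0 0 0;0 0 0 0 0 0;0 0 0 0 0 0;0 0 0 0 0 0;0 0 0 0 0 0;0 0 0 0 0 0;0 0 0 0 0 0;0 0 0 0 0 0;0 0 0 0 0 0", "hand": 2.5, "force": 40}}

```text
clock: 2.4
ee_pos: [0.4731, -0.2506, 0.185]
tool_rot: [[-0.096, 0.995, 0.002], [0.995, 0.096, -0.002], [-0.003, 0.002, -1.0]]
force: [-0.7, 0.7, 6.1]
opening: 0.43
grip_force: 39.7
```

Call:
{"fn": "arm_command", "kwargs": {"commands": "0 0 -2 0 0 0;0 0 -5 0 0 0;0 0 -8 0 0 0;0 0 -10 0 0 0;0 0 -10 0 0 0;0 0 -10 0 0 0"}}

```text
clock: 2.9
ee_pos: [0.473, -0.2503, 0.2841]
tool_rot: [[-0.096, 0.995, 0.002], [0.995, 0.096, -0.002], [-0.002, 0.002, -1.0]]
force: [0.3, 0.2, -3.6]
opening: 0.429
grip_force: 41.1
```

Run:
```python
from h import *
o=env.get_obs();R=o['tool_rot'];print(o['clock'],o['ee_pos'].round(4),o['opening'],o['grip_force'],o['force'].round(2))
p,d=env.grab_frame('scene');cv2.imwrite('pics/s1.png',p[60:320,150:480,::-1])
s=cloud(d,'scene').reshape(-1,3);s=s[np.linalg.norm(s[:,:2]-[.4725,-.25],axis=1)<.05]
for z in np.arange(.1,.25,.012):
    b=s[abs(s[:,2]-z)<.005]
    if len(b)>8:print('scene',z.round(3),len(b),*(np.round(x,4) for x in circ(b[:,:2])))
print(((np.r_[.6591,-.1311,0]-o['ee_pos'])@R*100)[:2].round(2))
```

```text
2.9 [ 0.473  -0.2503  0.2841] 0.42949258439962146 41.09809935092926 [ 0.32  0.22 -3.64]
scene 0.136 55 [ 0.4709 -0.2506] 0.0308
scene 0.148 126 [ 0.4709 -0.2502] 0.0315
scene 0.16 125 [ 0.4715 -0.2507] 0.0309
scene 0.172 123 [ 0.4715 -0.2504] 0.0309
scene 0.184 129 [ 0.471  -0.2502] 0.0315
scene 0.196 127 [ 0.4719 -0.2506] 0.031
scene 0.208 129 [ 0.4716 -0.2502] 0.0312
scene 0.22 143 [ 0.4719 -0.2505] 0.0309
scene 0.232 133 [ 0.4717 -0.2506] 0.0311
scene 0.244 168 [ 0.4716 -0.2506] 0.0297
[10.13 19.61]
```

View pics/s1.png

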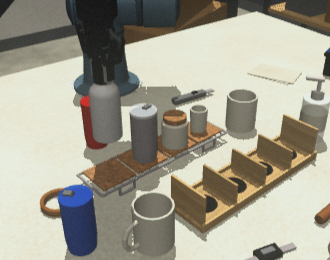

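The bottle hangs upright at (107,110) in the crop, its coaster is empty and the neighbours are undisturbed. I'll carry it to the rightmost bay.

Call:
{"fn": "arm_command", "kwargs": {"commands": "0 2.5 0 0 0 0;0 6 0 0 0 0;1 10 0 0 0 0;3 13 0 0 0 0;6 16 0 0 0 0;8.5 18.5 0 0 0 0;10.1 19.8 0 0 0 0;10.1 19.8 0 0 0 0;10.1 19.8 4 0 0 0;10.1 19.8 7.5 0 0 0;10.1 19.8 9 0 0 0;10.1 19.8 9 0 0 0"}}

```text
clock: 3.95
ee_pos: [0.6548, -0.1294, 0.1854]
tool_rot: [[-0.096, 0.995, -0.014], [0.995, 0.096, 0.004], [0.005, -0.013, -1.0]]
force: [-1.5, -0.5, -2.1]
opening: 0.428
grip_force: 41.2
```

Run:
```python
from h import *
o=env.get_obs();print(o['ee_pos'].round(4),o['opening'],o['grip_force'],o['force'].round(2))
p,d=env.grab_frame('scene')
s=cloud(d,'scene').reshape(-1,3);s=s[np.linalg.norm(s[:,:2]-[.6591,-.1311],axis=1)<.05]
for z in np.arange(.07,.19,.012):
    b=s[abs(s[:,2]-z)<.005]
    if len(b)>8:print('scene',z.round(3),len(b),*(np.round(x,4) for x in circ(b[:,:2])))
```

```text
[ 0.6548 -0.1294  0.1854] 0.42775530982916854 41.185696721076965 [-1.55 -0.53 -2.06]
scene 0.07 131 [ 0.6461 -0.1208] 0.0392
scene 0.082 116 [ 0.6575 -0.1365] 0.0248
scene 0.094 121 [ 0.6581 -0.1387] 0.0254
scene 0.106 120 [ 0.6523 -0.1295] 0.0308
scene 0.118 127 [ 0.6524 -0.1296] 0.0307
scene 0.13 127 [ 0.6525 -0.1291] 0.0312
scene 0.142 160 [ 0.653  -0.1297] 0.0301
scene 0.154 233 [ 0.6543 -0.1308] 0.0232
scene 0.166 54 [ 0.6537 -0.131 ] 0.0157
scene 0.178 101 [ 0.6523 -0.1156] 0.0319
```

Call:
{"fn": "arm_command", "kwargs": {"commands": "0 0 0 0 0 0;0 0 0 0 0 0;0 0 0 0 0 0;0 0 0 0 0 0"}}

```text
clock: 4.33
ee_pos: [0.6607, -0.1309, 0.1951]
tool_rot: [[-0.096, 0.995, 0.003], [0.995, 0.096, -0.001], [-0.001, 0.003, -1.0]]
force: [0.2, -0.4, -2.4]
opening: 0.429
grip_force: 41.2
```

```bash
cat > loc.py <<'E'
from h import *
import sys
def loc(x,y,z0,z1,n='scene',r=.045):
    o=env.get_obs();print(o['clock'],o['ee_pos'].round(4),o['opening'].round(3),o['grip_force'].round(1),o['force'].round(1))
    p,d=env.grab_frame(n);s=cloud(d,n).reshape(-1,3);s=s[np.linalg.norm(s[:,:2]-[x,y],axis=1)<r]
    for z in np.arange(z0,z1,.012):
        b=s[abs(s[:,2]-z)<.005]
        if len(b)>8:print(n,z.round(3),len(b),*(np.round(q,4) for q in circ(b[:,:2])))
if __name__=='__main__':loc(*map(float,sys.argv[1:5]))
E
python3 loc.py .6591 -.1311 .10 .16
```

```text
Traceback (most recent call last):
  File "loc.py", line 9, in <module>
    if __name__=='__main__':loc(*map(float,sys.argv[1:5]))
                            ~~~^^^^^^^^^^^^^^^^^^^^^^^^^^^
  File "loc.py", line 4, in loc
    o=env.get_obs();print(o['clock'],o['ee_pos'].round(4),o['opening'].round(3),o['grip_force'].round(1),o['force'].round(1))
                                                          ^^^^^^^^^^^^^^^^^^
AttributeError: 'float' object has no attribute 'round'
```

```bash
sed -i "s/o\['opening'\].round(3),o\['grip_force'\].round(1)/round(float(o['opening']),3),round(float(o['grip_force']),1)/" loc.py; python3 loc.py .6591 -.1311 .11 .15
```

```text
4.3333 [ 0.6607 -0.1309  0.1951] 0.429 41.2 [ 0.2 -0.4 -2.4]
scene 0.11 128 [ 0.6593 -0.131 ] 0.0313
scene 0.122 129 [ 0.6592 -0.1313] 0.031
scene 0.134 128 [ 0.6594 -0.1314] 0.0308
scene 0.146 136 [ 0.6591 -0.1309] 0.0313
```

Call:
{"fn": "arm_command", "kwargs": {"commands": "0 0 2 0 0 0;0 0 3 0 0 0;0 0 3 0 0 0;0 0 3 0 0 0;0 0 3.2 0 0 0;0 0 3.2 0 0 0;0 0 3.2 0 0 0"}}

```text
clock: 4.97
ee_pos: [0.66, -0.1305, 0.1619]
tool_rot: [[-0.096, 0.995, 0.001], [0.995, 0.096, -0.0], [-0.0, 0.001, -1.0]]
force: [0.1, -0.2, 1.7]
opening: 0.426
grip_force: 43.4
```

Call:
{"fn": "arm_command", "kwargs": {"commands": "0 0 0 0 0 0;0 0 0 0 0 0;0 0 0 0 0 0;0 0 0 0 0 0;0 0 0 0 0 0;0 0 0 0 0 0;0 0 0 0 0 0;0 0 -2 0 0 0;0 0 -5 0 0 0;0 0 -9 0 0 0;0 0 -10 0 0 0;0 0 -10 0 0 0", "hand": 8.5}}

```text
clock: 5.97
ee_pos: [0.6618, -0.131, 0.2663]
tool_rot: [[-0.096, 0.995, 0.008], [0.995, 0.096, -0.003], [-0.003, 0.008, -1.0]]
force: [1.0, 0.3, -0.2]
opening: 1.0
grip_force: 0.0
```

Run:
```python
from loc import *
loc(.6591,-.1311,.09,.16)
o=env.get_obs();R=o['tool_rot'];print(((np.r_[.4658,-.153,0]-o['ee_pos'])@R*100)[:2].round(2),o['qpos'].round(2))
cc=cam('wrist');p,d=env.grab_frame('wrist');W=cloud(d,'wrist',cc).reshape(-1,3)
w=W[np.linalg.norm(W[:,:2]-[.659,-.131],axis=1)<.045];t=w[w[:,2]>.155];print('cap',np.nanmax(w[:,2]),((t.min(0)+t.max(0))/2).round(4))
```

```text
5.9667 [ 0.6618 -0.131   0.2663] 1.0 0.0 [ 1.   0.3 -0.2]
scene 0.09 120 [ 0.659  -0.1299] 0.0315
scene 0.102 128 [ 0.6597 -0.1303] 0.0309
scene 0.114 122 [ 0.6591 -0.1301] 0.0312
scene 0.126 194 [ 0.6599 -0.1309] 0.0279
scene 0.138 159 [ 0.66   -0.1306] 0.0195
scene 0.15 76 [ 0.6592 -0.1301] 0.0181
[ -0.29 -19.76] [-0.29  0.6   0.47  1.44 -0.    1.19]
cap 0.3440266955059128 [ 0.659  -0.128   0.2495]
```

Bottle stands in its bay, upright and released. Next, the tumbler.

Call:
{"fn": "arm_command", "kwargs": {"commands": "-0.1 -3 0 0 0 0;-0.2 -7 0 0 0 0;-0.3 -11 0 0 0 0;-0.4 -15 0 0 0 0;-0.4 -18 0 0 0 0;-0.4 -19.5 0 0 0 0;-0.4 -19.5 0 0 0 0;-0.4 -19.5 0 0 0 0;-0.4 -19.5 0 0 0 0"}}

```text
clock: 6.82
ee_pos: [0.4663, -0.1529, 0.2603]
tool_rot: [[-0.096, 0.995, -0.001], [0.995, 0.096, 0.001], [0.001, -0.001, -1.0]]
force: [0.0, 0.7, 0.1]
opening: 0.994
grip_force: 0.0
```

```bash
cat > wl.py <<'E'
from h import *
import sys
def wl(x,y,zs,r=.045):
    o=env.get_obs();cc=cam('wrist');p,d=env.grab_frame('wrist');W=cloud(d,'wrist',cc).reshape(-1,3)
    print(o['ee_pos'].round(4))
    for z in zs:
        w=W[(np.linalg.norm(W[:,:2]-[x,y],axis=1)<r)&(abs(W[:,2]-z)<.005)]
        if len(w)>15:
            c,rr=circ(w[:,:2]);print(round(z,3),len(w),c.round(4),rr.round(4),'box',((w.min(0)+w.max(0))/2).round(4),'shift cm',((np.r_[c,0]-o['ee_pos'])@o['tool_rot']*100)[:2].round(2))
wl(float(sys.argv[1]),float(sys.argv[2]),[float(a) for a in sys.argv[3:]])
E
python3 wl.py .466 -.153 .08 .1 .12 .14 .16 .167
```

```text
[ 0.4663 -0.1529  0.2603]
0.08 65 [ 0.4651 -0.1533] 0.0307 box [ 0.4636 -0.1313  0.08  ] shift cm [-0.05 -0.1 ]
0.1 81 [ 0.4651 -0.1535] 0.0308 box [ 0.4638 -0.1316  0.1   ] shift cm [-0.07 -0.1 ]
0.12 106 [ 0.4651 -0.1536] 0.0308 box [ 0.4639 -0.1317  0.1201] shift cm [-0.07 -0.1 ]
0.14 123 [ 0.4651 -0.1536] 0.0308 box [ 0.4646 -0.1295  0.14  ] shift cm [-0.07 -0.1 ]
0.16 5856 [ 0.4648 -0.1521] 0.023 box [ 0.4651 -0.1531  0.1614] shift cm [ 0.08 -0.11]
0.167 6342 [ 0.465  -0.1529] 0.0222 box [ 0.4651 -0.1533  0.1665] shift cm [-0.  -0.1]
```

Call:
{"fn": "arm_command", "kwargs": {"commands": "0 -0.1 3 0 0 0;0 -0.1 7 0 0 0;0 -0.1 10.5 0 0 0;0 -0.1 12.7 0 0 0;0 -0.1 12.7 0 0 0;0 -0.1 12.7 0 0 0;0 -0.1 12.7 0 0 0"}}

```text
clock: 7.45
ee_pos: [0.4665, -0.1536, 0.1354]
tool_rot: [[-0.096, 0.995, 0.002], [0.995, 0.096, -0.001], [-0.001, 0.002, -1.0]]
force: [0.3, 0.5, -0.2]
opening: 0.992
grip_force: 0.0
```

Call:
{"fn": "arm_command", "kwargs": {"commands": "0 0 0 0 0 0;0 0 0 0 0 0;0 0 0 0 0 0;0 0 0 0 0 0;0 0 0 0 0 0;0 0 0 0 0 0;0 0 0 0 0 0", "hand": 5, "force": 40}}

```text
clock: 8.03
ee_pos: [0.4667, -0.154, 0.1365]
tool_rot: [[-0.096, 0.995, 0.004], [0.995, 0.096, -0.002], [-0.002, 0.004, -1.0]]
force: [-0.5, -0.6, 5.5]
opening: 0.736
grip_force: 42.5
```

Call:
{"fn": "arm_command", "kwargs": {"commands": "0 0 -2 0 0 0;0 0 -5 0 0 0;0 0 -8 0 0 0;0 0 -10 0 0 0;0 0 -10 0 0 0;0 0 -10 0 0 0;0 0 -10 0 0 0"}}

```text
clock: 8.62
ee_pos: [0.4644, -0.1529, 0.2334]
tool_rot: [[-0.096, 0.995, -0.001], [0.995, 0.096, 0.0], [0.001, -0.001, -1.0]]
force: [-0.3, 0.3, -3.7]
opening: 0.733
grip_force: 44.9
```

```bash
python3 loc.py .466 -.153 .13 .26
```

```text
8.6167 [ 0.4644 -0.1529  0.2334] 0.733 44.9 [-0.3  0.3 -3.7]
scene 0.13 9 [ 0.4641 -0.1551] 0.0231
scene 0.142 88 [ 0.4625 -0.1534] 0.0273
scene 0.154 93 [ 0.4628 -0.1534] 0.0286
scene 0.166 107 [ 0.4631 -0.1532] 0.0295
scene 0.178 108 [ 0.4618 -0.153 ] 0.0301
scene 0.19 110 [ 0.4627 -0.1531] 0.0298
scene 0.202 113 [ 0.4627 -0.1531] 0.03
scene 0.214 116 [ 0.4624 -0.1532] 0.0303
scene 0.226 95 [ 0.4631 -0.1464] 0.0356
scene 0.238 126 [ 0.4665 -0.1427] 0.0376
scene 0.25 137 [ 0.4652 -0.1413] 0.0393
```

Call:
{"fn": "arm_command", "kwargs": {"commands": "0 0 -2.5 0 0 0;2.5 2 -5 0 0 0;5 5 -5 0 0 0;7.5 8 -5 0 0 0;9.7 11.5 -5 0 0 0;9.7 15 -5 0 0 0;9.7 18 -5 0 0 0;9.7 19.7 -5 0 0 0;9.7 19.7 -4 0 0 0;9.7 19.7 0 0 0 0;9.7 19.7 4 0 0 0;9.7 19.7 7 0 0 0"}}

```text
clock: 9.67
ee_pos: [0.6497, -0.0373, 0.1589]
tool_rot: [[-0.096, 0.995, -0.006], [0.995, 0.096, 0.001], [0.001, -0.006, -1.0]]
force: [-0.5, 0.2, -3.8]
opening: 0.73
grip_force: 45.8
```

Call:
{"fn": "arm_command", "kwargs": {"commands": "0 0 1 0 0 0;0 0 1 0 0 0;0 0 1 0 0 0;0 0 1 0 0 0"}}

```text
clock: 10.0
ee_pos: [0.6533, -0.038, 0.1565]
tool_rot: [[-0.096, 0.995, 0.004], [0.995, 0.096, -0.001], [-0.001, 0.004, -1.0]]
force: [-0.3, -1.2, -2.1]
opening: 0.734
grip_force: 45.8
```

```bash
python3 loc.py .65 -.037 .07 .14
```

```text
10.0 [ 0.6533 -0.038   0.1565] 0.734 45.8 [-0.3 -1.2 -2.1]
scene 0.07 91 [ 0.6467 -0.0328] 0.0343
scene 0.082 98 [ 0.6515 -0.0386] 0.0292
scene 0.094 109 [ 0.651  -0.0383] 0.0301
scene 0.106 115 [ 0.6508 -0.0381] 0.0303
scene 0.118 110 [ 0.6512 -0.0379] 0.0302
scene 0.13 121 [ 0.6515 -0.0384] 0.03
```

Call:
{"fn": "arm_command", "kwargs": {"commands": "-0.1 -0.2 2 0 0 0;-0.1 -0.2 3.7 0 0 0;-0.1 -0.2 3.9 0 0 0;-0.1 -0.2 3.9 0 0 0;-0.1 -0.2 3.9 0 0 0;-0.1 -0.2 3.9 0 0 0"}}

```text
clock: 10.55
ee_pos: [0.6512, -0.0391, 0.1174]
tool_rot: [[-0.096, 0.995, 0.003], [0.995, 0.096, -0.001], [-0.001, 0.003, -1.0]]
force: [1.0, -0.6, -2.3]
opening: 0.727
grip_force: 45.8
```

```bash
python3 loc.py .65 -.037 .08 .12
```

```text
10.55 [ 0.6512 -0.0391  0.1174] 0.727 45.8 [ 1.  -0.6 -2.3]
scene 0.08 106 [ 0.6502 -0.04  ] 0.0291
scene 0.092 105 [ 0.6493 -0.0393] 0.0301
scene 0.104 101 [ 0.6498 -0.0393] 0.0302
scene 0.116 122 [ 0.6479 -0.026 ] 0.0424
```

Call:
{"fn": "arm_command", "kwargs": {"commands": "0.2 0 0 0 0 0;0.2 0 0.2 0 0 0;0.2 0 0.3 0 0 0;0.2 0 0.4 0 0 0;0.2 0 0.4 0 0 0"}}

```text
clock: 11.02
ee_pos: [0.6507, -0.0368, 0.1146]
tool_rot: [[-0.096, 0.995, 0.004], [0.995, 0.096, -0.001], [-0.001, 0.004, -1.0]]
force: [-4.5, 0.1, 12.0]
opening: 0.733
grip_force: 45.5
```

Seated (+12 N). I'll release and rise.

Call:
{"fn": "arm_command", "kwargs": {"commands": "0 0 0 0 0 0;0 0 0 0 0 0;0 0 0 0 0 0;0 0 0 0 0 0;0 0 0 0 0 0;0 0 0 0 0 0;0 0 -2 0 0 0;0 0 -5 0 0 0;0 0 -9 0 0 0;0 0 -12 0 0 0;0 0 -12 0 0 0;0 0 -12 0 0 0", "hand": 8.5}}

```text
clock: 12.02
ee_pos: [0.6514, -0.0373, 0.234]
tool_rot: [[-0.096, 0.995, 0.006], [0.995, 0.096, -0.001], [-0.002, 0.006, -1.0]]
force: [-0.4, -0.3, -0.5]
opening: 0.994
grip_force: 0.0
```

```bash
python3 loc.py .65 -.037 .08 .14; python3 wl.py .65 -.037 .14 .08
```

```text
12.0167 [ 0.6514 -0.0373  0.234 ] 0.994 0.0 [-0.4 -0.3 -0.5]
scene 0.08 101 [ 0.6486 -0.0371] 0.0294
scene 0.092 105 [ 0.6484 -0.037 ] 0.0295
scene 0.104 108 [ 0.6484 -0.0365] 0.0298
scene 0.116 113 [ 0.6484 -0.0367] 0.03
scene 0.128 111 [ 0.6483 -0.0368] 0.0296
scene 0.14 412 [ 0.6503 -0.0384] 0.0237
[ 0.6502 -0.0371  0.2318]
0.14 6311 [ 0.6486 -0.0343] 0.023 box [ 0.6488 -0.0356  0.1403] shift cm [ 0.3  -0.17]
0.08 82 [ 0.6489 -0.0356] 0.0308 box [ 0.6467 -0.0143  0.0801] shift cm [ 0.17 -0.16]
```

Call:
{"fn": "arm_command", "kwargs": {"commands": "-0.1 -3 0 0 0 0;-0.2 -7 0 0 0 0;-0.3 -11 0 0 0 0;-0.4 -15 0 0 0 0;-0.4 -18 0 0 0 0;-0.4 -19.4 0 0 0 0;-0.4 -19.4 0 0 0 0;-0.4 -19.4 0 0 0 0;-0.4 -19.4 0 0 0 0"}}

```text
clock: 12.87
ee_pos: [0.4574, -0.0595, 0.2305]
tool_rot: [[-0.096, 0.995, -0.001], [0.995, 0.096, 0.0], [0.0, -0.001, -1.0]]
force: [-0.3, -0.8, 1.2]
opening: 0.994
grip_force: 0.0
```

```bash
python3 wl.py .4575 -.06 .06 .07 .08 .09 .112
```

```text
[ 0.4574 -0.0595  0.2305]
0.06 72 [ 0.4575 -0.0599] 0.0328 box [ 0.4566 -0.0353  0.0601] shift cm [-0.05  0.02]
0.07 90 [ 0.4575 -0.0599] 0.0328 box [ 0.4565 -0.0353  0.07  ] shift cm [-0.06  0.02]
0.08 96 [ 0.4575 -0.0599] 0.0327 box [ 0.4564 -0.0354  0.08  ] shift cm [-0.05  0.02]
0.09 112 [ 0.4575 -0.0599] 0.0326 box [ 0.4561 -0.0523  0.09  ] shift cm [-0.05  0.02]
0.112 4637 [ 0.4574 -0.059 ] 0.0203 box [ 0.4575 -0.0597  0.1122] shift cm [0.04 0.02]
```

Call:
{"fn": "arm_command", "kwargs": {"commands": "0 0 3 0 0 0;0 0 7 0 0 0;0 0 11 0 0 0;0 0 14 0 0 0;0 0 15.5 0 0 0;0 0 15.5 0 0 0;0 0 15.5 0 0 0;0 0 15.5 0 0 0"}}

```text
clock: 13.58
ee_pos: [0.4586, -0.0598, 0.0772]
tool_rot: [[-0.096, 0.995, 0.002], [0.995, 0.096, -0.001], [-0.001, 0.002, -1.0]]
force: [0.1, 0.3, -0.7]
opening: 0.993
grip_force: 0.0
```

Call:
{"fn": "arm_command", "kwargs": {"commands": "0 0 0 0 0 0;0 0 0 0 0 0;0 0 0 0 0 0;0 0 0 0 0 0;0 0 0 0 0 0;0 0 0 0 0 0;0 0 0 0 0 0", "hand": 5.5, "force": 45}}

```text
clock: 14.17
ee_pos: [0.4588, -0.06, 0.0781]
tool_rot: [[-0.096, 0.995, 0.004], [0.995, 0.096, -0.001], [-0.002, 0.004, -1.0]]
force: [-0.7, 0.6, 6.8]
opening: 0.754
grip_force: 50.7
```

Call:
{"fn": "arm_command", "kwargs": {"commands": "0 0 -2 0 0 0;0 0 -5 0 0 0;0 0 -9 0 0 0;0 0 -12 0 0 0;0 0 -12 0 0 0;0 0 -12 0 0 0;0 0 -12 0 0 0"}}

```text
clock: 14.75
ee_pos: [0.4565, -0.0594, 0.1957]
tool_rot: [[-0.096, 0.995, -0.001], [0.995, 0.096, 0.0], [0.0, -0.001, -1.0]]
force: [0.1, 1.1, -3.1]
opening: 0.75
grip_force: 51.7
```

```bash
python3 loc.py .4575 -.06 .14 .22
```

```text
14.75 [ 0.4565 -0.0594  0.1957] 0.75 51.7 [ 0.1  1.1 -3.1]
scene 0.152 26 [ 0.4574 -0.0605] 0.0303
scene 0.164 107 [ 0.4563 -0.0603] 0.0311
scene 0.176 105 [ 0.4563 -0.0607] 0.0309
scene 0.188 92 [ 0.4543 -0.0553] 0.0359
scene 0.2 117 [ 0.4527 -0.0462] 0.0448
scene 0.212 129 [ 0.4537 -0.0472] 0.0433
```

Call:
{"fn": "arm_command", "kwargs": {"commands": "1.5 1 -1 0 0 0;4 3 -2 0 0 0;6.5 6 -2 0 0 0;9 9 -2 0 0 0;9.9 12.5 -2 0 0 0;9.9 16 -2 0 0 0;9.9 18.5 -2 0 0 0;9.9 19.4 -2 0 0 0;9.9 19.4 -1 0 0 0;9.9 19.4 2 0 0 0;9.9 19.4 5 0 0 0;9.9 19.4 8 0 0 0"}}

```text
clock: 15.8
ee_pos: [0.6385, 0.0575, 0.1131]
tool_rot: [[-0.096, 0.995, -0.003], [0.995, 0.096, -0.0], [0.0, -0.003, -1.0]]
force: [0.6, -0.7, -2.7]
opening: 0.754
grip_force: 51.8
```

Call:
{"fn": "arm_command", "kwargs": {"commands": "0 0 2 0 0 0;0 0 2 0 0 0;0 0 2 0 0 0;0 0 2 0 0 0"}}

```text
clock: 16.13
ee_pos: [0.6403, 0.0575, 0.0968]
tool_rot: [[-0.096, 0.995, 0.0], [0.995, 0.096, -0.0], [-0.0, -0.0, -1.0]]
force: [0.4, 0.0, -1.9]
opening: 0.759
grip_force: 51.5
```

```bash
python3 loc.py .6408 .0575 .06 .10
python3 - <<'E'
from h import *
o=env.get_obs()
E
```

```text
16.1333 [0.6403 0.0575 0.0968] 0.759 51.5 [ 0.4  0.  -1.9]
scene 0.06 85 [0.635  0.0607] 0.0362
scene 0.072 97 [0.641  0.0549] 0.03
scene 0.084 86 [0.64   0.0571] 0.0315
scene 0.096 99 [0.6373 0.067 ] 0.0412
```

Call:
{"fn": "arm_command", "kwargs": {"commands": "0 0 2 0 0 0;0 0 3.6 0 0 0;0 0 3.8 0 0 0;0 0 3.8 0 0 0;0 0 3.8 0 0 0;0 0 4 0 0 0;0 0 4.1 0 0 0;0 0 4.1 0 0 0"}}

```text
clock: 16.85
ee_pos: [0.6414, 0.0576, 0.0562]
tool_rot: [[-0.096, 0.995, 0.002], [0.995, 0.096, -0.0], [-0.0, 0.002, -1.0]]
force: [-0.1, -0.3, -0.9]
opening: 0.754
grip_force: 51.7
```

```bash
python3 loc.py .6408 .0575 .05 .10
```

```text
16.85 [0.6414 0.0576 0.0562] 0.754 51.7 [-0.1 -0.3 -0.9]
scene 0.05 32 [0.6745 0.0429] 0.0104
scene 0.062 102 [0.6444 0.0627] 0.0353
scene 0.074 128 [0.6447 0.0626] 0.0345
scene 0.086 97 [0.642  0.0656] 0.0352
scene 0.098 210 [0.6477 0.0583] 0.0246
```

Call:
{"fn": "arm_command", "kwargs": {"commands": "0 0 0.2 0 0 0;0 0 0.2 0 0 0;0 0 0.2 0 0 0"}}

```text
clock: 17.15
ee_pos: [0.6414, 0.0576, 0.0561]
tool_rot: [[-0.096, 0.995, 0.003], [0.995, 0.096, -0.0], [-0.001, 0.003, -1.0]]
force: [-4.0, -0.3, 11.7]
opening: 0.751
grip_force: 53.1
```

Seated. I'll release and rise.

Call:
{"fn": "arm_command", "kwargs": {"commands": "0 0 0 0 0 0;0 0 0 0 0 0;0 0 0 0 0 0;0 0 0 0 0 0;0 0 0 0 0 0;0 0 0 0 0 0;0 0 -2 0 0 0;0 0 -5 0 0 0;0 0 -9 0 0 0;0 0 -13 0 0 0;0 0 -15 0 0 0;0 0 -15 0 0 0", "hand": 8.5}}

```text
clock: 18.15
ee_pos: [0.644, 0.0576, 0.21]
tool_rot: [[-0.096, 0.995, 0.011], [0.995, 0.096, -0.0], [-0.001, 0.011, -1.0]]
force: [-0.3, -0.1, -0.0]
opening: 0.993
grip_force: 0.0
```

Call:
{"fn": "arm_command", "kwargs": {"commands": "-0.5 -3 0 0 0 0;-1 -7 0 0 0 0;-1 -11 0 0 0 0;-1 -15 0 0 0 0;-1 -18 0 0 0 0;-1 -20 0 0 0 0;-1 -20 0 0 0 0;-1 -20 0 0 0 0;-1 -20 0 0 0 0"}}

```text
clock: 18.9
ee_pos: [0.4431, 0.0285, 0.2031]
tool_rot: [[-0.096, 0.995, 0.001], [0.995, 0.096, -0.0], [-0.0, 0.001, -1.0]]
force: [0.2, -0.1, 0.9]
opening: 0.995
grip_force: 0.0
```

```bash
python3 wl.py .4405 .0285 .06 .07 .08 .095
python3 - <<'E'
from h import *
p,d=env.grab_frame('scene');cv2.imwrite('pics/s2.png',p[60:320,150:500,::-1])
W=cloud(d,'scene').reshape(-1,3)
w=W[(np.linalg.norm(W[:,:2]-[.6408,.0575],axis=1)<.04)&(W[:,2]>.0885)&(W[:,2]<.097)];print('jar top',len(w),((w.min(0)+w.max(0))/2).round(4),np.ptp(w,axis=0).round(3))
E
```

```text
[0.4431 0.0285 0.2031]
0.06 269 [0.4402 0.0312] 0.0193 box [0.4397 0.0309 0.0601] shift cm [ 0.3  -0.27]
0.07 319 [0.4403 0.0312] 0.0197 box [0.4399 0.031  0.07  ] shift cm [ 0.3  -0.26]
0.08 371 [0.4404 0.0311] 0.02 box [0.4406 0.031  0.08  ] shift cm [ 0.29 -0.26]
0.095 1216 [0.4404 0.0297] 0.0206 box [0.4404 0.0292 0.0944] shift cm [ 0.15 -0.27]
jar top 297 [0.64   0.0561 0.0926] [0.058 0.057 0.008]
```

View pics/s2.png

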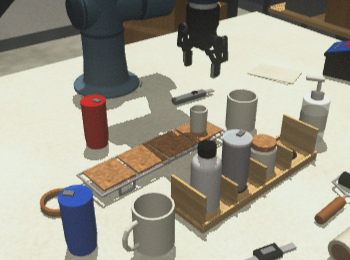

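The crop shows bottle (206,175), tumbler (236,155) and jar (264,153) upright in the three right-hand bays. The shot cup still stands at (199,118) on the rack.

Call:
{"fn": "arm_command", "kwargs": {"commands": "0.1 -0.3 3 0 0 0;0.1 -0.3 7 0 0 0;0.1 -0.3 11 0 0 0;0.1 -0.3 13 0 0 0;0.1 -0.3 13 0 0 0;0.1 -0.3 13 0 0 0;0.1 -0.3 13 0 0 0"}}

```text
clock: 19.58
ee_pos: [0.4411, 0.0291, 0.0745]
tool_rot: [[-0.096, 0.995, 0.002], [0.995, 0.096, -0.0], [-0.0, 0.002, -1.0]]
force: [1.2, 0.7, 0.3]
opening: 0.997
grip_force: 0.0
```

Call:
{"fn": "arm_command", "kwargs": {"commands": "0 0 0 0 0 0;0 0 0 0 0 0;0 0 0 0 0 0;0 0 0 0 0 0;0 0 0 0 0 0;0 0 0 0 0 0;0 0 0 0 0 0;0 0 0 0 0 0;0 0 0 0 0 0", "hand": 3.5, "force": 35}}

```text
clock: 20.33
ee_pos: [0.4407, 0.0291, 0.0746]
tool_rot: [[-0.096, 0.995, 0.003], [0.995, 0.096, -0.0], [-0.001, 0.003, -1.0]]
force: [-0.8, -0.2, 5.6]
opening: 0.517
grip_force: 34.7
```

Call:
{"fn": "arm_command", "kwargs": {"commands": "0 0 -2 0 0 0;0 0 -5 0 0 0;0 0 -9 0 0 0;0 0 -12 0 0 0;0 0 -12 0 0 0;0 0 -12 0 0 0;0 0 -12 0 0 0"}}

```text
clock: 20.92
ee_pos: [0.4389, 0.0292, 0.1927]
tool_rot: [[-0.096, 0.995, -0.001], [0.995, 0.096, -0.0], [0.0, -0.001, -1.0]]
force: [-0.7, 0.0, -1.4]
opening: 0.517
grip_force: 36.1
```

```bash
python3 loc.py .4404 .0292 .145 .22
python3 - <<'E'
from h import *
p,d=env.grab_frame('scene');cv2.imwrite('pics/s3.png',cv2.resize(p[60:200,280:460,::-1],None,fx=3,fy=3))
E
```

```text
20.9167 [0.4389 0.0292 0.1927] 0.517 36.1 [-0.7  0.  -1.4]
scene 0.157 40 [0.4384 0.0284] 0.0195
scene 0.169 59 [0.4405 0.0268] 0.0186
scene 0.181 62 [0.4376 0.0336] 0.0261
scene 0.193 90 [0.4361 0.0431] 0.0357
scene 0.205 131 [0.4419 0.0307] 0.0252
scene 0.217 114 [0.4413 0.0292] 0.026
```

View pics/s3.png

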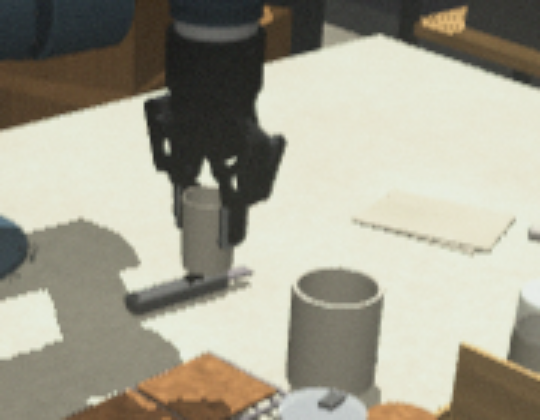

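The shot cup hangs upright between the pads at (207,230) in the crop. I'll carry it to the leftmost bay.

Call:
{"fn": "arm_command", "kwargs": {"commands": "0.5 2 0 0 0 0;1.5 5 0 0 0 0;3 8.5 0 0 0 0;5 12 0 0 0 0;7 15 0 0 0 0;9 18 0 0 0 0;10.4 20.4 0 0 0 0;10.4 20.4 0 0 0 0;10.4 20.4 3 0 0 0;10.4 20.4 6 0 0 0;10.4 20.4 9 0 0 0;10.4 20.4 10 0 0 0"}}

```text
clock: 22.02
ee_pos: [0.6275, 0.1513, 0.0865]
tool_rot: [[-0.096, 0.995, -0.011], [0.995, 0.096, -0.002], [-0.001, -0.011, -1.0]]
force: [-2.3, -0.2, -1.5]
opening: 0.511
grip_force: 36.5
```

Call:
{"fn": "arm_command", "kwargs": {"commands": "0 0 0 0 0 0;0 0 0 0 0 0;0 0 0 0 0 0;0 0 0 0 0 0"}}

```text
clock: 22.35
ee_pos: [0.6341, 0.1524, 0.0957]
tool_rot: [[-0.096, 0.995, 0.004], [0.995, 0.096, 0.0], [0.0, 0.004, -1.0]]
force: [-0.3, -0.5, -1.0]
opening: 0.517
grip_force: 36.5
```

```bash
python3 loc.py .6319 .1521 .05 .10
```

```text
22.35 [0.6341 0.1524 0.0957] 0.517 36.5 [-0.3 -0.5 -1. ]
scene 0.062 54 [0.6289 0.1595] 0.0279
scene 0.074 62 [0.634  0.1497] 0.0191
scene 0.086 74 [0.6306 0.1633] 0.0322
scene 0.098 122 [0.6338 0.1548] 0.0267
```

Call:
{"fn": "arm_command", "kwargs": {"commands": "0 -0.2 2 0 0 0;0 -0.2 3.8 0 0 0;0 -0.2 4 0 0 0;0 -0.2 4 0 0 0;0 -0.2 4 0 0 0;0 -0.2 4.2 0 0 0;0 -0.2 4.3 0 0 0;0 -0.2 4.3 0 0 0"}}

```text
clock: 23.07
ee_pos: [0.6317, 0.1522, 0.0526]
tool_rot: [[-0.096, 0.995, 0.003], [0.995, 0.096, 0.0], [-0.0, 0.003, -1.0]]
force: [-1.4, -0.8, 6.2]
opening: 0.514
grip_force: 36.8
```

Call:
{"fn": "arm_command", "kwargs": {"commands": "0 0 0 0 0 0;0 0 0 0 0 0;0 0 0 0 0 0;0 0 0 0 0 0;0 0 0 0 0 0;0 0 0 0 0 0;0 0 -2 0 0 0;0 0 -5 0 0 0;0 0 -9 0 0 0;0 0 -13 0 0 0;0 0 -17 0 0 0;0 0 -19 0 0 0", "hand": 8.5}}

```text
clock: 24.07
ee_pos: [0.6321, 0.1523, 0.2462]
tool_rot: [[-0.096, 0.995, 0.007], [0.995, 0.096, 0.001], [0.0, 0.007, -1.0]]
force: [0.5, -0.0, 0.8]
opening: 0.997
grip_force: 0.0
```

Call:
{"fn": "arm_command", "kwargs": {"commands": "0 -3 0 0 0 0;0 -7 0 0 0 0;0 -11 0 0 0 0;0 -15 0 0 0 0;0 -18 0 0 0 0;0 -20 0 0 0 0;0 -20 0 0 0 0;0 -20 0 0 0 0;0 -20 0 0 0 0"}}

```text
clock: 24.82
ee_pos: [0.4323, 0.133, 0.2406]
tool_rot: [[-0.096, 0.995, 0.002], [0.995, 0.096, 0.0], [-0.0, 0.002, -1.0]]
force: [0.1, -0.3, -0.6]
opening: 0.996
grip_force: 0.0
```

Run:
```python
from h import *
p,d=env.grab_frame('top');cv2.imwrite('pics/t4.png',p[...,::-1]);W=cloud(d,'top').reshape(-1,3)
p2,d2=env.grab_frame('scene');cv2.imwrite('pics/s4.png',p2[...,::-1])
for n,c,z0,z1 in(('shot',(.6319,.1521),.068,.078),('jar',(.6408,.0575),.088,.097),('tumbler',(.65,-.037),.136,.15),('bottle',(.6591,-.1311),.158,.17)):
  for v,X in(('top',W),('scene',cloud(d2,'scene').reshape(-1,3))):
    w=X[(np.linalg.norm(X[:,:2]-c,axis=1)<.038)&(X[:,2]>z0)&(X[:,2]<z1)]
    if len(w):print(n,v,len(w),'off mm',(((w.min(0)+w.max(0))/2)[:2]*1e3-np.array(c)*1e3).round(1),np.ptp(w,axis=0).round(3)[:2])
```

```text
shot top 176 off mm [-0.2  0.7] [0.045 0.044]
shot scene 135 off mm [ 0.2 -0.5] [0.044 0.048]
jar top 701 off mm [0.7 1.1] [0.057 0.057]
jar scene 306 off mm [ 0.7 -0.9] [0.057 0.061]
tumbler top 993 off mm [-0.9  2. ] [0.063 0.062]
tumbler scene 443 off mm [-1.8 -0.2] [0.064 0.063]
bottle top 392 off mm [1.  3.3] [0.037 0.036]
bottle scene 211 off mm [1.5 0.2] [0.039 0.038]
```

View pics/t4.png

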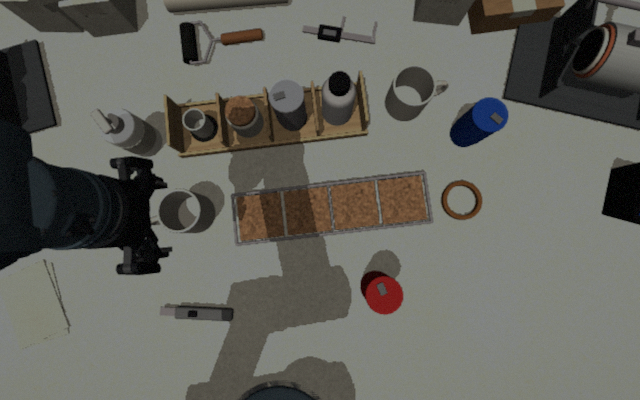

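View pics/s4.png

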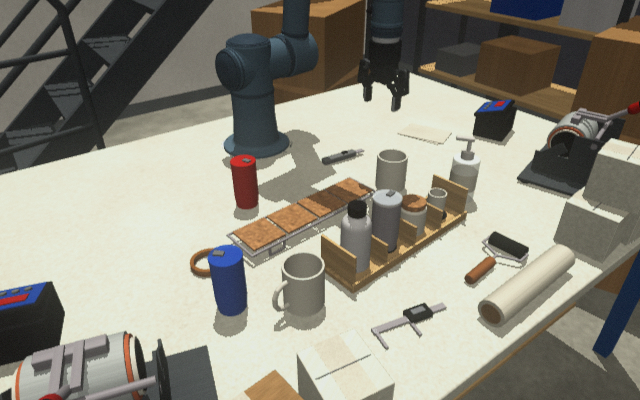

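The top view shows all four pieces in their bays in the right order: shot (197,122), jar (241,112), tumbler (288,98) and bottle (340,88). In the scene view all four stand upright, with the gripper clear at (385,95). Every piece is within about 3 mm of its disc centre, so I'm handing in.

```bash
python3 -c "
from station import env
print(env.finish_job())"
```

```text
the job is handed in; nothing more can be done
None
```

The shot cup, jar, tumbler and bottle now stand upright on the discs of bays 1–4 (left to right), each within about 3 mm of its disc's centre; all are released, and the job was handed in at about 25 s on the robot clock.

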